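Clear the rounding plug and show the napkin ring to the inspection camera

TASK

Pull the green rounding plug up out of the silver napkin ring and put it back upright, fully home, in its own green stand, and let go of it. Then lift the napkin ring off the work block and hold it up to the inspection camera: the red stone 100 mm straight out in front of the lens and facing squarely into it, the ring the same way up as on the block but leaned back to suit the camera's downward tilt. Finish while still holding the ring there, still, in the air; do not let the ring fall to the bench, and leave the other things where they are.

Things in the scene. Friction and masses are not known exactly. Their poses are not given: they have to be found in the camera images.
- green_plug: Upright rounding plug, 118 mm, about 150 g. From below: steel shank 20 mm diameter, 30 mm long (tapered foot); pale wooden body 34 mm diameter, at 30 to 68 mm; green grip 22 mm diameter, at 68 to 118 mm. Origin: centre of the underside, z up. At first it sits on the work block, shank in its hole (origin 5 mm above bench), body inside the ring with 3 mm play all round.
- green_stand: Plug stand with green edges: fixed dark wooden block 60 x 60 x 40 mm tall with a vertical 24 mm through hole in the middle (2 mm chamfer); empty at first. Origin: centre of its underside on the bench, z up. The green plug is home when its wooden body sits on the stand's top, shank in the hole: plug origin 10 mm above the stand's origin.
- yellow_stand: The same kind of stand with yellow edges, empty; not for the green plug. Origin: centre of its underside.
- blue_stand: The same kind of stand with blue edges, holding the blue plug. Origin: centre of its underside.
- blue_plug: Same shape as the green plug but with a blue grip; standing home in the blue stand, its top 128 mm above the bench. Origin: centre of the foot's underside. Bystander.
- block: Work block: fixed pale wooden block 90 x 90 x 35 mm tall with a vertical 24 mm through hole in the middle. Origin: centre of its underside on the bench; z up.
- ring: Silver napkin ring (open tube), 46 mm outer, 40 mm inner diameter, 36 mm tall, about 120 g, standing loose on the work block around the plug. Origin: centre of its lower end; z up its axis; x out through the red stone, which sits 18 mm up in a brass collar 20 mm in diameter and stands out to 33 mm from the axis. The plain walls on the +y and -y sides are free to grip.
- stone (a point): The outermost point of the red stone: 33 mm out along the ring's x, 18 mm above its lower end. Axes as the ring's.
- camera: Inspection camera, fixed: steel base 120 x 140 x 16 mm, post 18 mm thick, 291 mm tall at the origin, white head 75 x 56 x 50 mm with a black lens barrel 40 mm in diameter, 35 mm long, facing the robot. Origin: centre of the base's underside, z up; the lens looks towards its -x, 25 degrees below level.
- lens (a point): Centre of the front face of the lens: in the camera's frame 80 mm out along -x, 270 mm above the bench. Axes as the camera body's (not tilted).
- focus (a point): Point in empty air where the stone's tip belongs: 100 mm from the lens front along its line of sight (171 mm out along the camera's -x, 228 mm above the bench). Axes tilted with the lens: x points from here straight into the lens (25 degrees up), y is level, z is up in the picture. The ring is shown rightly when its x, y, z axes match these.
- rubber_block: Black rubber bench block 110 x 70 x 28 mm. Origin: centre of its underside. Bystander.
- dish: Small white ceramic dish, 70 mm wide, 22 mm tall. Origin: centre of its underside. Bystander.
- caliper: Steel caliper, 200 mm long along x, up to 60 mm wide, 8 mm thick, lying flat. Origin: on the bench under the middle of its beam. Bystander.

How it is judged:
By the outcome, as a careful person would: the job done as asked, in the order asked, and still so for the second after the job is handed in, while the arm keeps its last pose, push and grip.
It also fails if it takes over 64 s, if anything falls off the work surface, if the arm or the gripper's body presses on something with over 40 N, if the wrist force passes 120 N, or if a joint passes its speed limit or range.

ROBOT

A 6-joint arm with a two-finger parallel gripper is mounted at the origin on the work surface. World frame = base frame: x ahead of the robot, y to its left, z up, the work surface at z = 0. Lengths are in m, angles in rad, forces in N, time in s.
With the tool pointing down it reaches from about 0.3 to 0.875 m from the base axis. Payload 6.4 kg.
Tool frame: the origin (TCP) lies at the very end of the fingers, on their centre line; the grasp point (between the pads) lies 19 mm behind it; z points along the fingers, y is the line along which they close (so a half turn about z gives the same grasp; the last joint's range is limited). The gripper opens to 85 mm and grips with 20 to 120 N. Pads are 22 mm wide; open, the fingers measure 114 mm over their backs; the gripper's body (76 mm by 85 mm) begins 54 mm behind the grasp point. The pads swing forward as they close: fully open they stand 13 mm farther back than shut.
Start: joints at [-1.421, 0.181, 1.607, -0, 1.354, -0.206], TCP at [0.2, -0.539, 0.231] pointing down, gripper open.
Joint ranges: [-2.99, 2.99], [-0.89, 2.07], [0.3, 2.58], [-1.14, 4.28], [0, 2.63], [-3.12, 3.12]. Speed limits (rad/s): [2.57, 2.57, 3.01, 3.14, 3.14, 3.14].

INTERFACE

Orientations are given as a unit quaternion [w, x, y, z].
In Python, from bench import ctrl gives the robot as it stands.
- The arm moves only by the shell command python3 jog.py 'ROWS'. ROWS is a JSON list of rows, 1 to 10 of them, each of 7 numbers: dx, dy, dz in m, then a rotation vector rx, ry, rz in rad, then the opening from 0.0 (shut) to 1.0 (fully open); each row is the pose to reach, as a shift and turn from the pose commanded when the command began, along the tool's axes at that moment; what a row does not reach only later rows make up. A row lasts 1/8 s, in which the tool goes at most 0.0625 m and 0.188 rad, less where a joint would pass 70% of its speed; a pose out of reach is approached as far as the arm can. The fingers move at their own pace and stop on an object; the grip force is fixed at half the most. Time passes only in rows, so rows that do not move let the fingers close. It prints the time, the measured TCP pose, the force, the opening and the grip force at its end.
- ctrl.get_obs(): the state, without advancing time (a new reading comes with each control period).
- ctrl.camera(name): name is "side" or "top" or "wrist"; returns the picture (400x640x3 uint8, blue, green, red); there is no depth.
- ctrl.camera_params(name): a dict with "fovy" (degrees; the focal length in pixels is half the picture's height over the tangent of half this angle, whatever the lens; pixels are square), "cx", "cy" (the principal point, pixels), "view" (4x4, takes a point from world to camera coordinates). Camera axes: x right, y up, looking along -z (the intrinsics and any distortion apply to the point x, -y, -z); pixel columns grow to the right and rows downward; lengths in m; the calibration is good to about 2 mm. The wrist camera is an equidistant fisheye: a pixel r from the principal point sees the ray r / f radians off the axis. A picture is of the moment at which its call begins: read the wrist's pose just before it. camera_params takes no time and is no camera call; for the wrist camera it gives the pose at the moment of the call.
- ctrl.hand_in(): hands the job in; it is judged then, once.
The state is a dict: "time_s": time; "q": joint angles; "dq": joint speeds; "joint_efforts": joint torques, N m; "eef_pos": TCP position; "eef_rot": TCP orientation; "wrist_force": force on the tool from outside, world axes, zero at the start; "torque": the same for the moment, N m; "opening": opening from 0.0 (shut) to 1.0 (fully open); "grasp_force": force on a finger pad.
Only numpy, scipy, OpenCV 4.12 (cv2) and the standard library are available. Lean on these libraries where they do the work, as an engineer would, in place of code of your own. Each camera call takes 0.05 s, during which the arm holds its last target. There are 200 camera calls.

## Working session

There is one attempt and no reset: what is moved stays moved. The work goes in short steps, Python scripts to look and compute and a shell command to move; the robot and the scene stay as the last step left them, time stands still between calls to the robot, and variables do not carry over. Pictures are saved under pics/ and viewed, at most 10 in all, crops included, and the job is handed in when it is done.

```bash
ls; mkdir -p pics; python3 - <<'E'
from bench import ctrl
import cv2,numpy as np
o=ctrl.get_obs();print(o['time_s'],o['eef_pos'],o['eef_rot'],o['opening'])
for n in("top","side","wrist"):
    p=ctrl.camera_params(n);im=ctrl.camera(n);cv2.imwrite(f"pics/{n}0.png",im);np.savez(f"pics/{n}0.npz",**p)
    print(n,p['fovy'],p['cx'],p['cy'],{k:v for k,v in p.items() if k not in('view','fovy','cx','cy')});print(np.round(p['view'],3))
E
```

```text
bench.py
jog.py
pics
0.0 [ 0.20021489 -0.53844826  0.23038862] [-8.57719068e-04  9.84219902e-01  1.76947584e-01  2.95381313e-05] 0.9989787752547237
top 53.302718229235246 315.73172018775756 212.43673713359536 {}
[[ 0.018 -1.    -0.015 -0.083]
 [ 0.998  0.017  0.066 -0.612]
 [-0.065 -0.016  0.998 -1.361]
 [ 0.     0.     0.     1.   ]]
side 46.304063445612705 309.73453124852045 197.72126350030825 {}
[[ 0.964 -0.267  0.006 -0.603]
 [ 0.198  0.729  0.656 -0.181]
 [-0.18  -0.631  0.755 -1.266]
 [ 0.     0.     0.     1.   ]]
wrist 65.70646984690485 318.8285164755391 196.13177372145765 {}
[[ 0.348 -0.937 -0.001 -0.574]
 [ 0.893  0.332 -0.304  0.039]
 [ 0.285  0.104  0.953 -0.378]
 [ 0.     0.     0.     1.   ]]
```

View pics/top0.png

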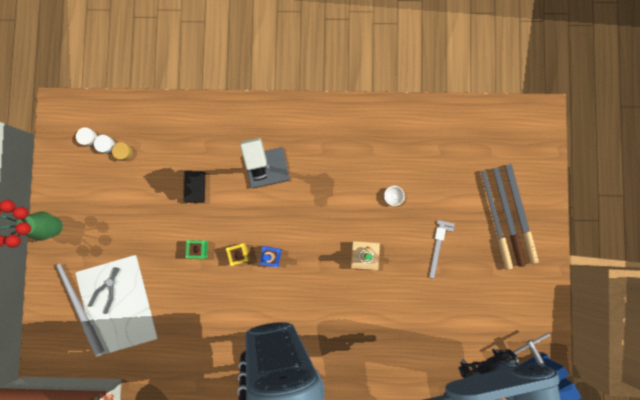

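View pics/side0.png

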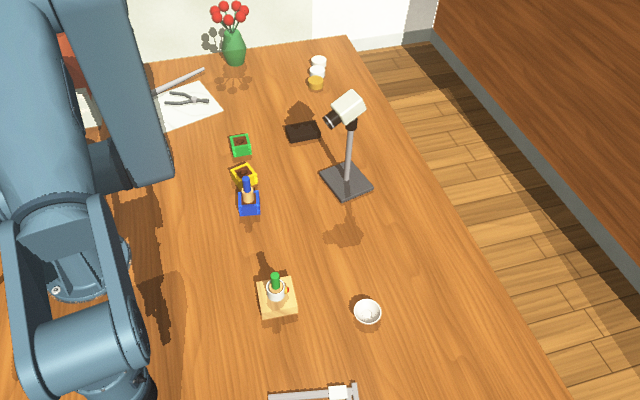

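Top view: green stand about (197,249), yellow (237,254), blue (270,256), work block and plug (366,256), camera base (267,167) with the lens towards (260,175). The side view agrees with this: green stand (240,145), block (277,298), camera (347,150). Next I'll measure these by colour.

```bash
cat > h.py <<'E'
import cv2,numpy as np
class Cam:
    def __init__(s,p,fish=False):
        s.f=200/np.tan(np.radians(float(p['fovy']))/2);s.c=np.array([float(p['cx']),float(p['cy'])]);s.V=np.array(p['view']);s.fish=fish
        s.o=-s.V[:3,:3].T@s.V[:3,3]
    def ray(s,uv):
        d=(np.asarray(uv,float)-s.c)/s.f
        if s.fish:
            r=np.linalg.norm(d)+1e-12;v=np.array([d[0]/r*np.sin(r),-d[1]/r*np.sin(r),-np.cos(r)])
        else: v=np.array([d[0],-d[1],-1])
        v=s.V[:3,:3].T@v;return v/np.linalg.norm(v)
    def plane(s,uv,z):
        r=s.ray(uv);return s.o+r*(z-s.o[2])/r[2]
    def proj(s,P):
        q=s.V[:3,:3]@np.asarray(P)+s.V[:3,3]
        a=np.array([q[0],-q[1]]);
        if s.fish:
            r=np.linalg.norm(a);return s.c+s.f*a/r*np.arctan2(r,-q[2])
        return s.c+s.f*a/-q[2]
def tri(obs):
    A=0;b=0
    for c,uv in obs:
        r=c.ray(uv);M=np.eye(3)-np.outer(r,r);A=A+M;b=b+M@c.o
    return np.linalg.solve(A,b)
def blobs(im,lo,hi,amin=15):
    m=cv2.inRange(cv2.cvtColor(im,cv2.COLOR_BGR2HSV),np.array(lo),np.array(hi))
    n,l,st,ce=cv2.connectedComponentsWithStats(m)
    return [(st[i],ce[i],l==i) for i in range(1,n) if st[i][4]>=amin]
E
python3 - <<'E'
from h import *
T=Cam(np.load('pics/top0.npz'));S=Cam(np.load('pics/side0.npz'))
t=cv2.imread('pics/top0.png');s=cv2.imread('pics/side0.png')
for n,lo,hi in(('green',(45,120,60),(75,255,255)),('yellow',(24,180,120),(34,255,255)),('blue',(105,150,60),(125,255,255)),('red',(0,170,90),(6,255,255))):
  for im,c,nm in((t,T,'top'),(s,S,'side')):
    for st,ce,l in blobs(im,lo,hi,4):
        ys,xs=np.nonzero(l);(cx,cy),wh,a=cv2.minAreaRect(np.c_[xs,ys].astype(np.float32))
        if 150<cx<470 and 90<cy<330: print(n,nm,st,np.round([cx,cy,*wh,a],1),'z.04',np.round(c.plane((cx,cy),.04),3),'z.12',np.round(c.plane((cx,cy),.123),3))
cr=np.hstack([cv2.resize(t[125:265,230:300],None,fx=4,fy=4,interpolation=2),cv2.resize(t[230:283,330:400],None,fx=6,fy=6,interpolation=2)[:560] if 0 else cv2.resize(t[221:291,331:401],None,fx=7,fy=8,interpolation=2)])
cv2.imwrite('pics/crop1.png',cr)
E
```

```text
green top [186 241  22  18 180] [196.5 249.5  21.   17.    0. ] z.04 [0.478 0.331 0.04 ] z.12 [0.481 0.305 0.123]
green top [365 254   6   5  26] [367.5 256.    4.    5.   90. ] z.04 [ 0.467 -0.25   0.04 ] z.12 [ 0.47  -0.241  0.123]
green side [229 134  23  23 293] [240.4 144.9  21.6  19.2  78.7] z.04 [0.479 0.319 0.04 ] z.12 [0.472 0.227 0.123]
green side [270 272  10  18 135] [274.8 280.5  17.2   8.2  82.9] z.04 [ 0.476 -0.205  0.04 ] z.12 [ 0.469 -0.255  0.123]
yellow top [227 244  19  20  93] [237.1 254.1  17.2  18.2  76. ] z.04 [0.465 0.192 0.04 ] z.12 [0.469 0.174 0.123]
yellow side [230 163  28  22 153] [245.4 174.4  26.8  17.9  50.2] z.04 [0.471 0.183 0.04 ] z.12 [0.464 0.102 0.123]
blue top [261 247  20  19 160] [269.9 256.2  17.9  17.3   9.5] z.04 [0.46 0.08 0.04] z.12 [0.464 0.07  0.123]
blue side [242 176   9  16  92] [246.3 183.4  15.5   6.3  78.7] z.04 [0.467 0.145 0.04 ] z.12 [0.46  0.068 0.123]
blue side [238 191  22  25 273] [248.3 203.   23.3  20.9  86.4] z.04 [0.458 0.067 0.04 ] z.12 [ 0.453 -0.004  0.123]
```

View pics/crop1.png

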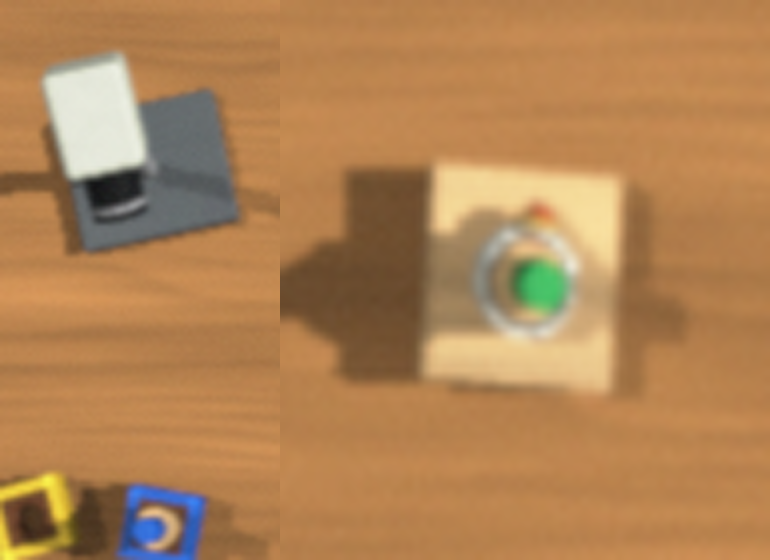

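The crop shows the ring around the plug on the block. Its stone is at crop (540,212), pointing about +x, slightly to −y. The camera's lens points towards −x, slightly −y. I'll move above the plug to take a wrist measurement.

```bash
cat >> h.py <<'E'
from scipy.spatial.transform import Rotation as Ro
def Rq(q): return Ro.from_quat(np.roll(q,-1))
def down(h): # tool down, tool x heading h
    return Ro.from_matrix(np.array([[np.cos(h),np.sin(h),0],[np.sin(h),-np.cos(h),0],[0,0,-1]]))
def go(o,p,R): # measured pose -> shift, rotvec in tool axes
    R0=Rq(o['eef_rot']);d=R0.inv().apply(np.asarray(p)-o['eef_pos']);r=(R0.inv()*R).as_rotvec()
    return np.round(d,4),np.round(r,4)
E
python3 - <<'E'
from h import *
from bench import ctrl
o=ctrl.get_obs()
T=Cam(np.load('pics/top0.npz'));S=Cam(np.load('pics/side0.npz'))
print('plug mid grip',tri([(T,(367.5,256)),(S,(274.8,280.5))]))
print('ring c',T.plane((366.3,256),.071),'stone',T.plane((368.1,247.5),.053))
print(go(o,[.47,-.243,.23],down(-.1)))
E
```

```text
plug mid grip [ 0.46999375 -0.24316605  0.10293182]
ring c [ 0.46820497 -0.24279519  0.071     ] stone [ 0.49594126 -0.2505505   0.053     ]
(array([ 0.3558, -0.1831,  0.001 ]), array([-0.0014,  0.    ,  0.4558]))
```

```bash
python3 jog.py '[[0.356,-0.183,0,0,0,0.6,1],[0.356,-0.183,0,0,0,0.6,1],[0.356,-0.183,0,0,0,0.6,1],[0.356,-0.183,0,0,0,0.6,1],[0.356,-0.183,0,0,0,0.6,1],[0.356,-0.183,0,0,0,0.6,1],[0.356,-0.183,0,0,0,0.6,1],[0.356,-0.183,0,0,0,0.6,1],[0.356,-0.183,0,0,0,0.6,1],[0.356,-0.183,0,0,0,0.6,1]]'; python3 - <<'E'
from h import *
from bench import ctrl
for n in('top','side','wrist'):
    p=ctrl.camera_params(n);im=ctrl.camera(n);cv2.imwrite(f'pics/{n}1.png',im);np.savez(f'pics/{n}1.npz',**p)
o=ctrl.get_obs();print(o['eef_pos'],o['q'],o['wrist_force'])
E
```

```text
time_s: 1.4
eef_pos: [0.4695, -0.2444, 0.2312]
eef_rot: [0.0, 0.992, -0.123, -0.0]
wrist_force: [-0.0, -1.2, -0.0]
opening: 1.001
grasp_force: 0.0
[ 0.46972457 -0.24432239  0.23129138] [-7.03952614e-01  7.89049219e-02  1.72085790e+00 -7.06310329e-05
  1.34184889e+00  1.11275944e+00] [-0.3591443   0.05836337  0.98058976]
```

View pics/wrist1.png

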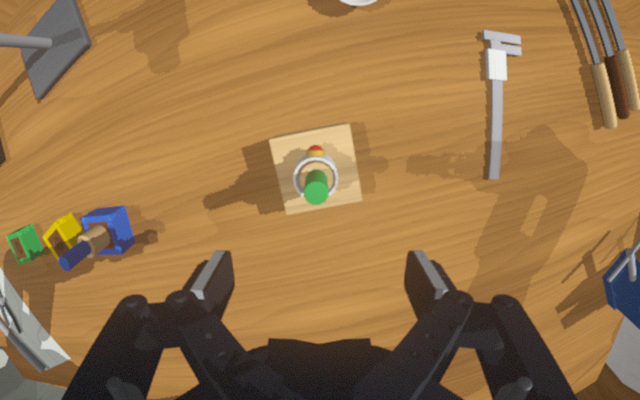

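The wrist view has the plug grip at (316,190), the ring around (316,177), the stone at (316,150), and the block square centred near (316,170). Now the ring pose.

```bash
python3 - <<'E'
from h import *
W=Cam(np.load('pics/wrist1.npz'),True);T=Cam(np.load('pics/top1.npz'));S=Cam(np.load('pics/side1.npz'))
w=cv2.imread('pics/wrist1.png');t=cv2.imread('pics/top1.png')
hs=cv2.cvtColor(w,cv2.COLOR_BGR2HSV)
for nm,lo,hi in(('green',(45,100,60),(75,255,255)),('red',(0,190,90),(7,255,255)),('silver',(0,0,110),(180,60,255))):
    for st,ce,l in blobs(w,lo,hi,10):
        if 270<ce[0]<365 and 120<ce[1]<215:
            print(nm,st,np.round(ce,1)); 
            if nm=='silver':
                ys,xs=np.nonzero(l);print(cv2.fitEllipse(cv2.convexHull(np.c_[xs,ys].astype(np.int32))))
            if nm=='red': print('stone',W.plane(ce,.053))
            if nm=='green':
                u=(ce[0],st[1]+st[3]-5);print('top of grip near-circ',W.plane((ce[0],st[1]+st[3]-.5),.123),W.plane(ce,.1))
                for c,im,n in((T,t,'T'),(S,cv2.imread('pics/side1.png'),'S')):
                    for s2,c2,l2 in blobs(im,lo,hi,4):
                        print(n,c2,s2)
# self-check: printed projections of hypothesised points
for P in([.47,-.243,.123],[.4695,-.2435,.071],[.4695,-.2435,.035]): print(P,W.proj(P),T.proj(P),S.proj(P))
m=cv2.inRange(hs,(12,60,150),(28,150,255))
E
python3 - <<'E'
import cv2
w=cv2.imread('pics/wrist1.png')[115:220,260:370]
cv2.imwrite('pics/crop2.png',cv2.resize(w,None,fx=5,fy=5,interpolation=cv2.INTER_CUBIC))
E
```

```text
green [304 170  24  35 604] [316.4 188.4]
top of grip near-circ [ 0.46085892 -0.23993182  0.123     ] [ 0.4682511  -0.24164717  0.1       ]
T [ 43.92342342 225.37237237] [ 25 212  37  28 666]
T [197.16182573 248.84232365] [186 240  22  19 241]
S [236.12785388  56.40639269] [225  49  21  17 219]
S [274.86861314 280.09489051] [270 272  10  18 137]
red [313 146   7   4  14] [316.  147.5]
stone [ 0.49803016 -0.2484324   0.053     ]
silver [293 155  46  42 574] [314.5 172.2]
((315.2507629394531, 176.74375915527344), (45.212894439697266, 49.46510696411133), 7.6962127685546875)
[0.47, -0.243, 0.123] [317.25627013 193.71909436] [368.19353314 256.14308324] [274.18537529 276.01535774]
[0.4695, -0.2435, 0.071] [318.08019879 178.69340759] [366.51750234 255.61020573] [275.12075028 287.49368002]
[0.4695, -0.2435, 0.035] [318.13447966 170.63495892] [365.3312827  255.16084588] [275.83640826 294.84202058]
```

View pics/crop2.png

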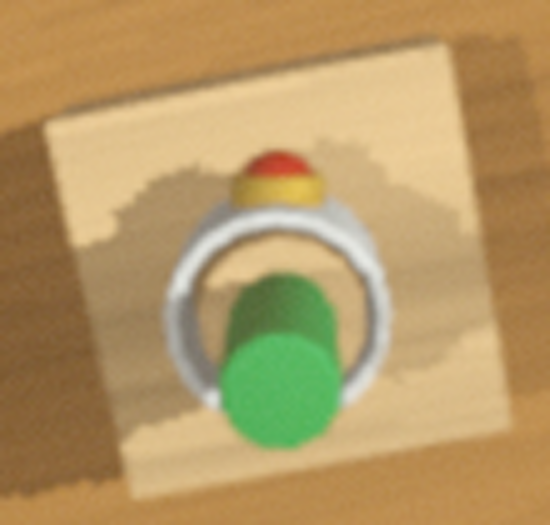

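In the crop the ring's rim is centred at (280,318), which is pixel (316,178.4). The stone and collar are at crop x=279, and the plug top circle is centred at (281,391), pixel (316.2,193.2).

```bash
python3 - <<'E'
from h import *
from bench import ctrl
W=Cam(np.load('pics/wrist1.npz'),True);T=Cam(np.load('pics/top1.npz'));S=Cam(np.load('pics/side1.npz'))
r=W.plane((315.9,178.4),.071);s=W.plane((315.9,147.5),.055);p=W.plane((316.2,193.1),.123)
print('ring',r,'stone',s,'head',np.arctan2(*(s-r)[1::-1]),'plugtop',p)
cs=[W.plane((260+x/5,115+y/5),.035) for x,y in((45,122),(445,42),(512,428),(133,498))]
print('block',np.mean(cs,0),[np.round(c,3) for c in cs])
o=ctrl.get_obs();print('cam tool-frame view of TCP: heading',Rq(o['eef_rot']).as_matrix()[:,0])
# stands: wide blob corner + camera base from top & wrist
w=cv2.imread('pics/wrist1.png');t=cv2.imread('pics/top1.png')
for st,ce,l in blobs(t,(45,100,60),(75,255,255),100):
    ys,xs=np.nonzero(l);h=cv2.minAreaRect(np.c_[xs,ys].astype(np.float32));print('gstand',h,T.plane(h[0],.04))
hsv=cv2.cvtColor(t,cv2.COLOR_BGR2HSV)
for st,ce,l in blobs(t,(95,20,50),(125,110,130),150):
    if 220<ce[0]<310 and 120<ce[1]<200:
        ys,xs=np.nonzero(l);h=cv2.minAreaRect(np.c_[xs,ys].astype(np.float32));print('base',st,h,T.plane(h[0],.016),[np.round(T.plane(c,.016),3) for c in cv2.boxPoints(h)])
print(go(o,[*p[:2],.1],down(-.1)))
E
```

```text
ring [ 0.47032903 -0.24145356  0.071     ] stone [ 0.4983482  -0.24842365  0.055     ] head -0.24381255193332285 plugtop [ 0.4707458  -0.24227184  0.123     ]
block [ 0.47007353 -0.2420082   0.035     ] [array([ 0.517, -0.2  ,  0.035]), array([ 0.513, -0.289,  0.035]), array([ 0.423, -0.284,  0.035]), array([ 0.428, -0.195,  0.035])]
cam tool-frame view of TCP: heading [ 9.69918704e-01 -2.43429058e-01 -4.75135390e-05]
gstand ((43.87967300415039, 224.7987823486328), (26.474836349487305, 34.011470794677734), 75.0685806274414) [0.55303518 0.86216115 0.04      ]
gstand ((196.5, 249.0), (18.0, 21.0), 90.0) [0.47985273 0.33141805 0.04      ]
(array([ 0.0005, -0.0022,  0.1313]), array([ 0.000e+00,  1.000e-04, -1.459e-01]))
```

```bash
python3 jog.py '[[0.001,-0.002,0.06,0,0,0,1],[0.001,-0.002,0.12,0,0,0,1],[0.001,-0.002,0.146,0,0,0,1],[0.001,-0.002,0.146,0,0,0,1],[0.001,-0.002,0.146,0,0,0,0],[0.001,-0.002,0.146,0,0,0,0],[0.001,-0.002,0.146,0,0,0,0],[0.001,-0.002,0.146,0,0,0,0],[0.001,-0.002,0.146,0,0,0,0],[0.001,-0.002,0.146,0,0,0,0]]'
```

```text
time_s: 2.8
eef_pos: [0.4723, -0.2422, 0.0865]
eef_rot: [0.001, 0.993, -0.122, 0.001]
wrist_force: [-0.4, -0.2, 6.2]
opening: 0.238
grasp_force: 58.7
```

```bash
python3 jog.py '[[0,0,-0.01,0,0,0,0],[0,0,-0.025,0,0,0,0],[0,0,-0.045,0,0,0,0],[0,0,-0.07,0,0,0,0],[0,0,-0.1,0,0,0,0],[0,0,-0.14,0,0,0,0],[0,0,-0.18,0,0,0,0],[0,0,-0.18,0,0,0,0]]'; python3 - <<'E'
from h import *
from bench import ctrl
o=ctrl.get_obs();print(o['eef_pos'],o['wrist_force'],go(o,[.43,.331,.267],down(0)))
E
```

```text
time_s: 3.8
eef_pos: [0.4734, -0.243, 0.2701]
eef_rot: [0.002, 0.993, -0.122, 0.003]
wrist_force: [0.7, -1.0, -2.5]
opening: 0.239
grasp_force: 58.8
[ 0.47340605 -0.24303749  0.27011268] [ 0.69037251 -0.95489468 -2.5450478 ] (array([-1.808e-01, -5.465e-01, -2.000e-04]), array([ 0.0045, -0.007 , -0.244 ]))
```

```bash
python3 - <<'E'
from h import *
from bench import ctrl
w=ctrl.camera('wrist');s=ctrl.camera('side');t=ctrl.camera('top')
cv2.imwrite('pics/chk.png',np.hstack([cv2.resize(w[80:280,200:440],None,fx=1.65,fy=1.65),cv2.resize(s[180:320,200:370],(400,330))]))
E
```

```text
(no output)
```

View pics/chk.png

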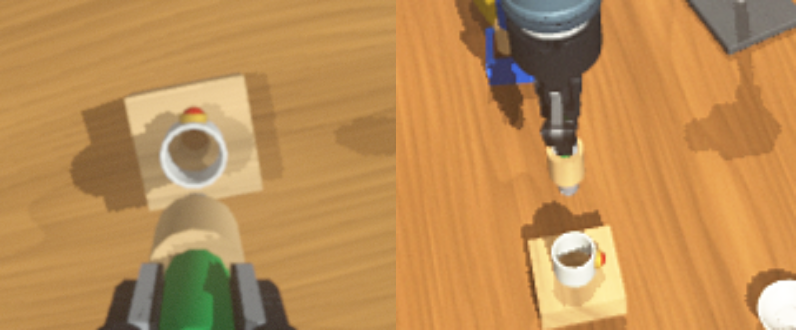

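The ring is still on the block with its stone at crop (193,115), and the plug is clear of it in the fingers. Next I'll carry the plug to beside the green stand and look.

```bash
python3 jog.py '[[-0.18,-0.546,0,0,0,-0.24,0],[-0.18,-0.546,0,0,0,-0.24,0],[-0.18,-0.546,0,0,0,-0.24,0],[-0.18,-0.546,0,0,0,-0.24,0],[-0.18,-0.546,0,0,0,-0.24,0],[-0.18,-0.546,0,0,0,-0.24,0],[-0.18,-0.546,0,0,0,-0.24,0],[-0.18,-0.546,0,0,0,-0.24,0],[-0.18,-0.546,0,0,0,-0.24,0],[-0.18,-0.546,0,0,0,-0.24,0]]'; python3 jog.py '[[0,0,0,0,0,0,0],[0,0,0,0,0,0,0],[0,0,0,0,0,0,0]]';python3 - <<'E'
from h import *
from bench import ctrl
p=ctrl.camera_params('wrist');w=ctrl.camera('wrist');cv2.imwrite('pics/wrist2.png',w);np.savez('pics/wrist2.npz',**p)
p=ctrl.camera_params('top');w=ctrl.camera('top');cv2.imwrite('pics/top2.png',w)
E
```

```text
time_s: 5.2
eef_pos: [0.4269, 0.3345, 0.2631]
eef_rot: [0.0, 1.0, 0.0, -0.002]
wrist_force: [-0.4, 0.2, -2.2]
opening: 0.241
grasp_force: 59.6
time_s: 5.58
eef_pos: [0.4295, 0.3302, 0.2652]
eef_rot: [0.0, 1.0, -0.003, -0.0]
wrist_force: [0.4, -0.0, -2.5]
opening: 0.241
grasp_force: 59.6
```

View pics/wrist2.png

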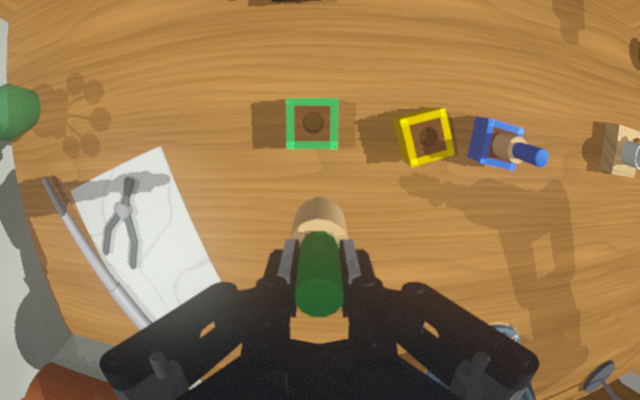

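The stand's green square runs from (287,99) to (338,149), and the plug body is visible at the gripper, columns 293–347, with its front edge at about row 199.

```bash
python3 - <<'E'
from h import *
from bench import ctrl
W=Cam(np.load('pics/wrist2.npz'),True);w=cv2.imread('pics/wrist2.png');o=ctrl.get_obs()
for st,ce,l in blobs(w,(50,120,120),(75,255,255),100):
    if ce[1]<160:
        ys,xs=np.nonzero(l);h=cv2.minAreaRect(np.c_[xs,ys].astype(np.float32));b=cv2.boxPoints(h);print(st,h,W.plane(h[0],.04),[np.round(W.plane(c,.04),3) for c in b])
# hole
T=Cam(np.load('pics/top0.npz'));
t0=cv2.imread('pics/top0.png')
g=cv2.cvtColor(w,cv2.COLOR_BGR2GRAY)[108:142,296:331];print(W.plane((313,122.5),.04))
# plug body columns/rows
hs=cv2.cvtColor(w,cv2.COLOR_BGR2HSV)
for r in(205,215,225): print(r,np.round(np.hypot(*np.gradient(g.astype(float)))[:0],1), [int(x) for x in np.argsort(-np.abs(np.diff(cv2.cvtColor(w,cv2.COLOR_BGR2GRAY)[r,280:360].astype(int))))[:6]+280])
print('col320 edges',[(int(i)+185,int(v)) for i,v in enumerate(np.diff(cv2.cvtColor(w,cv2.COLOR_BGR2GRAY)[185:245,320].astype(int))) if abs(v)>8])
R=Rq(o['eef_rot']);p=o['eef_pos']
for dx in(-.004,-.002,0,.002):
    for z in(.052-.0,.014): # body bottom (30mm above origin, origin 81.5 below TCP) / body top (68)
        print(dx,z,W.proj(p+R.apply([dx+.017,0,z])),W.proj(p+R.apply([dx,.017,z]))[0],W.proj(p+R.apply([dx,-.017,z]))[0])
E
```

```text
[ 286   98   52   51 1191] ((311.5, 123.0), (50.0, 51.0), 90.0) [0.48026331 0.33857009 0.04      ] [array([0.51 , 0.368, 0.04 ]), array([0.51 , 0.309, 0.04 ]), array([0.45 , 0.308, 0.04 ]), array([0.451, 0.369, 0.04 ])]
[0.48083961 0.33680314 0.04      ]
205 [] [301, 320, 337, 300, 329, 310]
215 [] [343, 342, 295, 294, 344, 329]
225 [] [299, 298, 300, 292, 346, 345]
col320 edges [(196, -9), (197, -15), (217, 18), (218, 30), (219, 25), (229, -20), (230, -54), (231, -29)]
-0.004 0.052 [318.69502151 200.38146906] 343.8814391419226 293.54426837122134
-0.004 0.014 [318.71821977 222.72280192] 348.9454753573961 288.5329767762491
-0.002 0.052 [318.69286725 197.47902881] 343.9657135238086 293.455808300857
-0.002 0.014 [318.71562855 219.29220965] 349.0850282139778 288.38850462571696
0 0.052 [318.69070788 194.5588312 ] 344.0492441537452 293.3680757705304
0 0.014 [318.71302473 215.83061833] 349.2237737334427 288.2448065474987
0.002 0.052 [318.68854382 191.62123671] 344.1319955619464 293.28110689198365
0.002 0.014 [318.71040893 212.33848242] 349.3616370926691 288.10195816427193
```

```bash
python3 jog.py '[[0.0525,-0.008,0,0,0,0,0],[0.0525,-0.008,0.05,0,0,0,0],[0.0525,-0.008,0.1,0,0,0,0],[0.0525,-0.008,0.115,0,0,0,0],[0.0525,-0.008,0.115,0,0,0,0],[0.0525,-0.008,0.115,0,0,0,0]]';python3 - <<'E'
from h import *
from bench import ctrl
p=ctrl.camera_params('wrist');o=ctrl.get_obs();w=ctrl.camera('wrist');cv2.imwrite('pics/wrist3.png',w);np.savez('pics/wrist3.npz',**p)
W=Cam(p,True);print(o['eef_pos'],o['wrist_force'],Rq(o['eef_rot']).as_rotvec())
for st,ce,l in blobs(w,(50,120,100),(75,255,255),60): print(st,ce)
for P in([.51,.368,.04],[.51,.308,.04],[.45,.368,.04],[.45,.308,.04],[.497,.338,.04]): print(P,W.proj(P))
R=Rq(o['eef_rot'])
for z in(.052,.08):print(z,W.proj(o['eef_pos']+R.apply([.015,0,z])))
cv2.imwrite('pics/w3c.png',cv2.resize(w[100:300,190:450],None,fx=3,fy=3))
E
```

```text
time_s: 6.42
eef_pos: [0.4832, 0.34, 0.1529]
eef_rot: [-0.001, 1.0, -0.002, 0.002]
wrist_force: [-0.6, -0.2, -0.5]
opening: 0.243
grasp_force: 59.6
[0.48320312 0.33999939 0.1529452 ] [-0.62981505 -0.19916008 -0.51306264] [-3.13985785  0.00663418 -0.00607188]
[ 285  155   73   73 1969] [321.18994413 181.61097004]
[ 296  278   46   38 1101] [318.40054496 295.17983651]
[0.51, 0.368, 0.04] [285.79663193 162.23554056]
[0.51, 0.308, 0.04] [357.38020231 161.983888  ]
[0.45, 0.368, 0.04] [288.23148067 228.32477287]
[0.45, 0.308, 0.04] [355.19953073 228.03988636]
[0.497, 0.338, 0.04] [321.65141644 177.05333915]
0.052 [319.24205853 197.46634501]
0.08 [319.1795055  185.82029942]
```

View pics/w3c.png

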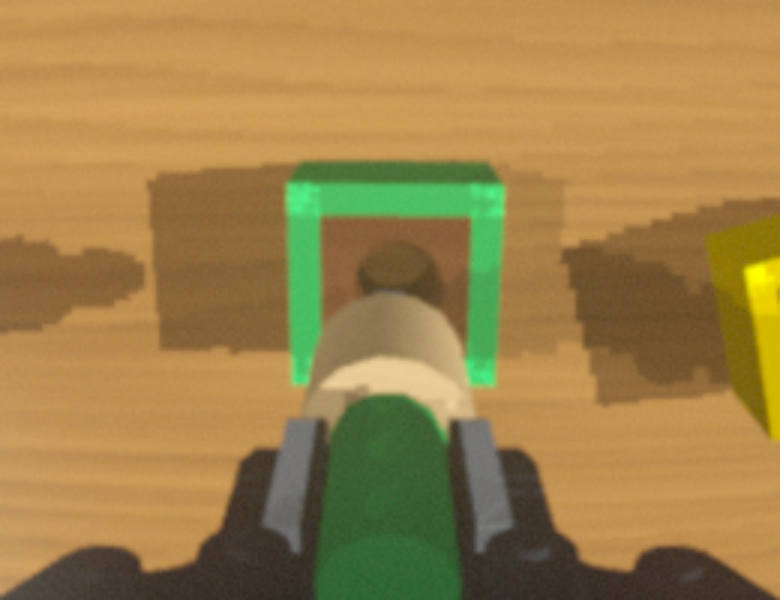

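The stand's top spans columns 285.3–358.3 with its far edge at row 161, so its centre is (0.4805, 0.338). I'll settle, then check the offset.

```bash
python3 jog.py '[[0,0,0,0,0,0,0],[0,0,0,0,0,0,0]]';python3 - <<'E'
from h import *
from bench import ctrl
for i in range(3):
    w=ctrl.camera('wrist');o=ctrl.get_obs();print(o['eef_pos'],o['wrist_force'])
    print(go(o,[.4823,.338,.0915],down(0)))
E
```

```text
time_s: 6.72
eef_pos: [0.482, 0.3396, 0.1513]
eef_rot: [-0.0, 1.0, -0.002, 0.001]
wrist_force: [-0.0, -0.2, -2.2]
opening: 0.238
grasp_force: 59.6
[0.48188702 0.33952789 0.15098254] [-0.05726765  0.17261251 -1.78488812]
(array([0.0004, 0.0016, 0.0595]), array([-0.0004, -0.001 , -0.0041]))
[0.48173323 0.33946033 0.15073716] [-0.2504136   0.96876646 -2.55432113]
(array([0.0005, 0.0015, 0.0592]), array([-0.0003, -0.0006, -0.0041]))
[0.48166641 0.33941769 0.15056182] [-0.37329044 -0.71613698 -1.84379788]
(array([0.0006, 0.0014, 0.0591]), array([-0.0001, -0.0003, -0.0041]))
```

```bash
python3 jog.py '[[0.0005,0.0015,0.01,0,0,0,0],[0.0005,0.0015,0.02,0,0,0,0],[0.0005,0.0015,0.027,0,0,0,0],[0.0005,0.0015,0.034,0,0,0,0],[0.0005,0.0015,0.04,0,0,0,0],[0.0005,0.0015,0.046,0,0,0,0],[0.0005,0.0015,0.05,0,0,0,0],[0.0005,0.0015,0.05,0,0,0,0]]'
```

```text
time_s: 7.88
eef_pos: [0.4819, 0.3378, 0.1]
eef_rot: [0.0, 1.0, -0.002, -0.0]
wrist_force: [-0.3, -0.8, -0.4]
opening: 0.236
grasp_force: 59.6
```

Entered cleanly with no contact force. Now seat it, pressing lightly.

```bash
python3 jog.py '[[0,0,0.003,0,0,0,0],[0,0,0.006,0,0,0,0],[0,0,0.0085,0,0,0,0],[0,0,0.0095,0,0,0,0],[0,0,0.0095,0,0,0,0]]'
```

```text
time_s: 8.5
eef_pos: [0.4823, 0.3379, 0.0915]
eef_rot: [-0.0, 1.0, -0.002, 0.0]
wrist_force: [-3.0, -1.6, 4.9]
opening: 0.236
grasp_force: 60.4
```

```bash
python3 jog.py '[[0,0,0,0,0,0,0.3],[0,0,0,0,0,0,0.6],[0,0,0,0,0,0,1],[0,0,0,0,0,0,1],[0,0,0,0,0,0,1],[0,0,-0.03,0,0,0,1],[0,0,-0.08,0,0,0,1],[0,0,-0.13,0,0,0,1],[0,0,-0.19,0,0,0,1],[0,0,-0.19,0,0,0,1]]';python3 jog.py '[[0,0,0,0,0,0,1],[0,0,0,0,0,0,1]]'; python3 - <<'E'
from h import *
from bench import ctrl
for n in('wrist','top','side'):
    p=ctrl.camera_params(n);w=ctrl.camera(n);cv2.imwrite(f'pics/{n}4.png',w);np.savez(f'pics/{n}4.npz',**p)
    c=Cam(p,n=='wrist')
    for st,ce,l in blobs(w,(45,110,60),(75,255,255),60): print(n,st,np.round(ce,1))
    print([np.round(c.proj(P),1) for P in([.4805,.338,.128],[.4805,.338,.078],[.4805,.338,.04])])
o=ctrl.get_obs();print(o['eef_pos'])
w=cv2.imread('pics/wrist4.png');s=cv2.imread('pics/side4.png')
cv2.imwrite('pics/chk4.png',np.hstack([cv2.resize(w[100:260,220:420],None,fx=2,fy=2),cv2.resize(s[60:220,170:420],(400,320))]))
E
```

```text
time_s: 9.75
eef_pos: [0.4849, 0.3392, 0.2875]
eef_rot: [-0.002, 1.0, -0.002, 0.005]
wrist_force: [-0.3, 0.2, 0.0]
opening: 1.001
grasp_force: 0.0
time_s: 10.0
eef_pos: [0.4812, 0.3374, 0.2786]
eef_rot: [0.001, 1.0, -0.002, -0.002]
wrist_force: [0.1, -0.3, -0.7]
opening: 1.006
grasp_force: 0.0
wrist [ 294  137   50   54 1569] [318.3 162.8]
[array([318.3, 181.1]), array([318.3, 169.5]), array([318.3, 162.7])]
top [ 32 216  29  20 328] [ 47.8 225. ]
top [186 240  22  19 238] [197.1 248.9]
[array([185.8, 249.5]), array([190.9, 249.1]), array([194.6, 248.8])]
side [234 118   8  16  93] [237.5 125.5]
side [229 134  23  23 272] [240.6 147.5]
[array([236.8, 120. ]), array([238.5, 132.2]), array([239.8, 141. ])]
[0.48153857 0.3375573  0.27919969]
```

View pics/chk4.png

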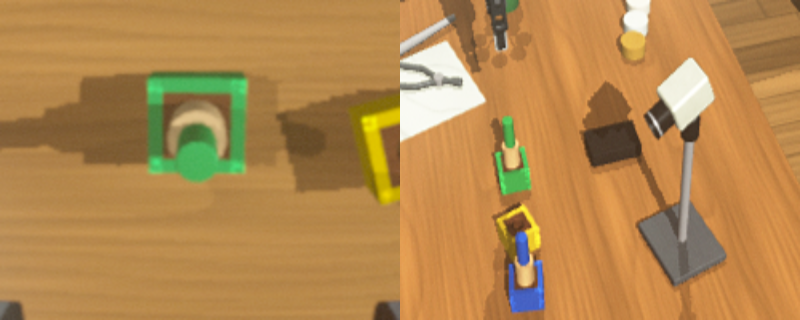

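The plug is standing home in the green stand at the same height as the blue one. Next I'll locate the inspection camera: base corners in the top view are at about (282.5,147.5), (290,178.8) and (251.3,187.5).

```bash
cat >> h.py <<'E'
def ringR(h): # ring/focus orientation for camera heading h
    return Ro.from_euler('z',h)*Ro.from_euler('y',-np.radians(25))
def toolR(h): # tool z = -ring z, tool x = ring x
    return ringR(h)*Ro.from_euler('x',np.pi)
def focus(c,h):
    return np.array([c[0]-.171*np.cos(h),c[1]-.171*np.sin(h),.228])
def lens(c,h): return np.array([c[0]-.08*np.cos(h),c[1]-.08*np.sin(h),.27])
E
python3 - <<'E'
from h import *
from bench import ctrl
T=Cam(np.load('pics/top0.npz'));S=Cam(np.load('pics/side0.npz'))
a,b,c=[T.plane(u,.016)[:2] for u in((282.5,147.5),(290,178.8),(251.3,187.5))]
print(a,b,c,np.linalg.norm(a-b),np.linalg.norm(b-c));ctr=(a+c)/2
h1=np.arctan2(*(a-b)[::-1]);v=c-b;h2=np.arctan2(-v[0],v[1]);print(ctr,h1,h2)
h=(h1+h2)/2;print('lens px',T.proj(lens(ctr,h)),S.proj(lens(ctr,h)),'focus',focus(ctr,h))
o=ctrl.get_obs();f=focus(ctr,h);R=toolR(h)
p=f-.15*np.array([np.cos(h),np.sin(h),0])+[0,0,.1]-.033*R.as_matrix()[:,0]
print(p,go(o,p,R))
E
```

```text
[0.83991309 0.04874048] [0.72947931 0.01987802] [0.69670275 0.15461863] 0.11414316261167086 0.13866987140813247
[0.76830792 0.10167955] 0.2556371400816596 0.2386220537049304
lens px [260.8463056  178.58310327] [325.9037026  125.11966576] focus [0.60250314 0.05984923 0.228     ]
[0.42806085 0.01583978 0.3140536 ] (array([-0.0522,  0.322 , -0.0344]), array([ 0.0556,  0.4366, -0.2472]))
```

```bash
python3 jog.py '[[-0.052,0.322,-0.034,0.056,0.437,-0.247,1],[-0.052,0.322,-0.034,0.056,0.437,-0.247,1],[-0.052,0.322,-0.034,0.056,0.437,-0.247,1],[-0.052,0.322,-0.034,0.056,0.437,-0.247,1],[-0.052,0.322,-0.034,0.056,0.437,-0.247,1],[-0.052,0.322,-0.034,0.056,0.437,-0.247,1],[-0.052,0.322,-0.034,0.056,0.437,-0.247,1],[-0.052,0.322,-0.034,0.056,0.437,-0.247,1],[-0.052,0.322,-0.034,0.056,0.437,-0.247,1],[-0.052,0.322,-0.034,0.056,0.437,-0.247,1]]'; python3 jog.py '[[0,0,0,0,0,0,1],[0,0,0,0,0,0,1],[0,0,0,0,0,0,1]]'; python3 - <<'E'
from h import *
from bench import ctrl
for n in('wrist','side'):
    p=ctrl.camera_params(n);w=ctrl.camera(n);cv2.imwrite(f'pics/{n}5.png',w);np.savez(f'pics/{n}5.npz',**p)
E
```

```text
time_s: 11.4
eef_pos: [0.4287, 0.0173, 0.3145]
eef_rot: [-0.028, 0.968, 0.121, 0.216]
wrist_force: [-0.5, 0.6, 0.2]
opening: 1.0
grasp_force: 0.0
time_s: 11.78
eef_pos: [0.4288, 0.0162, 0.3148]
eef_rot: [-0.027, 0.969, 0.12, 0.216]
wrist_force: [0.7, 1.0, -0.2]
opening: 1.001
grasp_force: 0.0
```

View pics/wrist5.png

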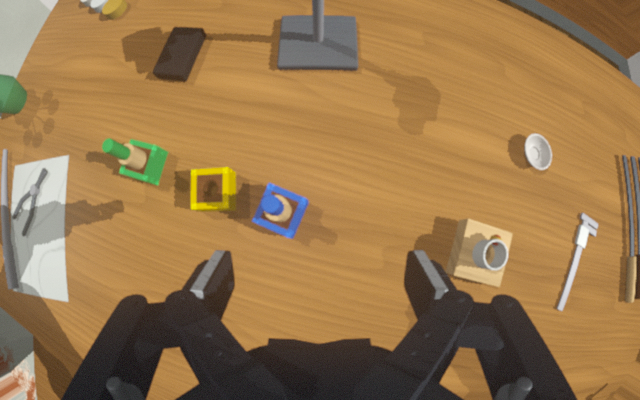

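The wrist view shows the camera base with corners near (281,16), (355,15), (358,69) and (277,69), and the post rising at column 319. The ring is on the block at (490,254), and the plugs and stands are in place. From here I'll use numeric measurement only.

```bash
python3 - <<'E'
from h import *
W=Cam(np.load('pics/wrist5.npz'),True);w=cv2.imread('pics/wrist5.png')
T=Cam(np.load('pics/top4.npz'));S=Cam(np.load('pics/side0.npz'))
print('hsv samples',[cv2.cvtColor(w,cv2.COLOR_BGR2HSV)[y,x] for x,y in((300,40),(340,40),(318,66),(318,20),(300,80),(330,45))])
def base(im,c,roi,lo,hi,name):
    x0,y0,x1,y1=roi;m=cv2.inRange(cv2.cvtColor(im,cv2.COLOR_BGR2HSV),lo,hi);k=np.zeros_like(m);k[y0:y1,x0:x1]=m[y0:y1,x0:x1]
    k=cv2.morphologyEx(k,cv2.MORPH_CLOSE,np.ones((5,5)));cs,_=cv2.findContours(k,0,2);q=max(cs,key=cv2.contourArea)
    hl=cv2.convexHull(q)
    for e in(2,3,4,5):
        a=cv2.approxPolyDP(hl,e,True)[:,0]
        if len(a)<=6:break
    print(name,a.tolist());return a
base(w,W,(260,5,375,80),(95,15,30),(130,150,140),'wrist')
base(cv2.imread('pics/top4.png'),T,(225,120,310,210),(95,15,30),(130,150,140),'top')
base(cv2.imread('pics/side0.png'),S,(300,140,390,215),(95,10,30),(140,150,140),'side')
g=cv2.cvtColor(w,cv2.COLOR_BGR2GRAY)
for r in(3,20,30): print(r,g[r,300:336].tolist())
print('col 300',g[5:80,300].tolist())
print('row 50',g[50,270:290].tolist(),g[50,345:365].tolist())
c=np.array([.7683,.1017]);h=.247
P=lambda x,y,z:[c[0]+x*np.cos(h)-y*np.sin(h),c[1]+x*np.sin(h)+y*np.cos(h),z]
for n,C in(('W',W),('T',T),('S',S)): print(n,'pred top corners',[np.round(C.proj(P(x,y,.016)),1).tolist() for x,y in((.06,.07),(.06,-.07),(-.06,-.07),(-.06,.07))],'origin',C.proj(P(0,0,.016)),C.proj(P(-.009,0,.016)))
E
```

```text
hsv samples [array([135,   5,  93], dtype=uint8), array([ 90,  11, 114], dtype=uint8), array([10,  8, 93], dtype=uint8), array([162,  13, 102], dtype=uint8), array([ 17, 149, 187], dtype=uint8), array([128,  11,  95], dtype=uint8)]
wrist [[327, 17], [353, 18], [353, 36], [329, 28], [325, 21]]
top [[281, 149], [287, 178], [253, 186], [249, 172], [267, 152]]Traceback (most recent call last):
  File "<stdin>", line 15, in <module>
  File "<stdin>", line 7, in base
ValueError: max() iterable argument is empty
```

Low-saturation grey, so I'll mask on saturation instead.

```bash
python3 - <<'E'
from h import *
W=Cam(np.load('pics/wrist5.npz'),True);w=cv2.imread('pics/wrist5.png')
T=Cam(np.load('pics/top4.npz'));S=Cam(np.load('pics/side0.npz'))
def base(im,roi,name):
    x0,y0,x1,y1=roi;m=cv2.inRange(cv2.cvtColor(im,cv2.COLOR_BGR2HSV),(0,0,20),(180,75,150));k=np.zeros_like(m);k[y0:y1,x0:x1]=m[y0:y1,x0:x1]
    k=cv2.morphologyEx(k,cv2.MORPH_OPEN,np.ones((3,3)));cs,_=cv2.findContours(k,0,2);q=max(cs,key=cv2.contourArea)
    for e in(2,3,4,5):
        a=cv2.approxPolyDP(cv2.convexHull(q),e,True)[:,0]
        if len(a)<=6:break
    print(name,a.tolist())
base(w,(260,8,375,80),'wrist')
base(cv2.imread('pics/top4.png'),(225,120,310,210),'top')
base(cv2.imread('pics/side0.png'),(300,140,390,215),'side')
g=cv2.cvtColor(w,cv2.COLOR_BGR2GRAY)
for r in(3,25): print(r,g[r,308:332].tolist())
print('col 300',g[8:24,300].tolist(),g[55:80,300].tolist())
print('row 50',g[50,270:290].tolist(),g[50,345:365].tolist())
c=np.array([.7683,.1017]);h=.247
P=lambda x,y,z:[c[0]+x*np.cos(h)-y*np.sin(h),c[1]+x*np.sin(h)+y*np.cos(h),z]
for n,C in(('W',W),('T',T),('S',S)):
    print(n,'pred top corners',[np.round(C.proj(P(x,y,.016)),1).tolist() for x,y in((.06,.07),(.06,-.07),(-.06,-.07),(-.06,.07))],'bottom near',[np.round(C.proj(P(x,y,0)),1).tolist() for x,y in((-.06,-.07),(-.06,.07))],'origin',C.proj(P(0,0,.016)),C.proj(P(0,0,.1)))
# head & barrel in side0/top4
for n,C,im,roi in(('top',T,cv2.imread('pics/top4.png'),(235,130,285,190)),('side',S,cv2.imread('pics/side0.png'),(310,80,375,140))):
    x0,y0,x1,y1=roi;G=cv2.cvtColor(im,cv2.COLOR_BGR2GRAY);k=np.zeros_like(G);k[y0:y1,x0:x1]=255*(G[y0:y1,x0:x1]<45)
    nn,l,st,ce=cv2.connectedComponentsWithStats(k)
    for i in range(1,nn):
        if st[i][4]>12:
            ys,xs=np.nonzero(l==i);print(n,'dark',st[i],ce[i],cv2.minAreaRect(np.c_[xs,ys].astype(np.float32)))
    L=np.array(P(-.08,0,.27));d=np.array(P(0,0,0))-P(-1,0,0);ax=np.append(d[:2]*np.cos(.4363),np.sin(.4363));print(n,'pred lens',C.proj(L),'barrel back',C.proj(L+.035*ax),'head back',C.proj(L+.11*ax))
E
```

```text
wrist [[355, 18], [356, 69], [278, 67], [283, 16], [322, 8]]
top [[282, 148], [289, 179], [251, 187], [248, 170], [265, 151]]
side [[353, 163], [372, 189], [341, 201], [320, 171], [343, 162]]
3 [138, 138, 135, 127, 103, 82, 82, 80, 83, 86, 100, 114, 121, 135, 143, 144, 137, 133, 132, 133, 134, 135, 135, 135]
25 [113, 112, 114, 110, 103, 93, 86, 81, 84, 88, 103, 115, 129, 137, 141, 129, 119, 112, 110, 114, 110, 112, 112, 116]
col 300 [136, 140, 140, 138, 136, 135, 135, 118, 110, 107, 110, 114, 115, 111, 110, 115] [116, 119, 117, 118, 119, 116, 117, 118, 118, 115, 104, 89, 77, 74, 94, 117, 129, 136, 141, 146, 148, 145, 147, 149, 149]
row 50 [119, 102, 100, 101, 100, 104, 102, 97, 92, 102, 113, 116, 115, 117, 115, 117, 118, 114, 118, 116] [98, 99, 98, 100, 99, 100, 101, 98, 102, 102, 111, 117, 120, 121, 123, 131, 136, 142, 141, 141]
W pred top corners [[281.6, 15.1], [356.7, 15.1], [360.4, 67.3], [277.9, 67.3]] bottom near [[359.3, 71.9], [279.0, 71.9]] origin [319.1685054   38.79217299] [319.18351683   8.14386938]
T pred top corners [[243.8, 155.5], [282.6, 146.5], [290.2, 179.4], [251.2, 188.5]] bottom near [[290.6, 180.1], [252.0, 189.1]] origin [266.93672675 167.44752621] [263.43236485 162.90070691]
S pred top corners [[349.3, 159.6], [374.1, 187.5], [341.0, 202.1], [317.3, 172.7]] bottom near [[340.7, 205.5], [317.2, 176.2]] origin [345.30865005 179.97472139] [347.10233652 160.66823368]
top dark [252 168  13   9  76] [257.89473684 171.72368421] ((258.19232177734375, 171.9615478515625), (6.275716304779053, 12.551432609558105), 78.69007110595703)
top pred lens [260.83555404 178.586568  ] barrel back [257.5914335  166.95064482] head back [250.38880527 141.11645416]
side pred lens [325.8965895  125.11306752] barrel back [336.36290863 116.96424441] head back [358.8335321  99.4691601]
```

The base and post agree with the prediction to about 2 mm. I'll lean the tool further so the base and lens head sit nearer the middle of the wrist image.

```bash
python3 jog.py '[[0,0,0,0,0.45,0,1],[0,0,0,0,0.45,0,1],[0,0,0,0,0.45,0,1],[0,0,0,0,0.45,0,1],[0,0,0,0,0.45,0,1],[0,0,0,0,0.45,0,1]]'; python3 - <<'E'
from h import *
from bench import ctrl
p=ctrl.camera_params('wrist');w=ctrl.camera('wrist');cv2.imwrite('pics/wrist6.png',w);np.savez('pics/wrist6.npz',**p)
W=Cam(p,True);c=np.array([.7683,.1017]);h=.247
P=lambda x,y,z:np.array([c[0]+x*np.cos(h)-y*np.sin(h),c[1]+x*np.sin(h)+y*np.cos(h),z])
print('pred corners',[np.round(W.proj(P(x,y,.016)),1).tolist() for x,y in((.06,.07),(.06,-.07),(-.06,-.07),(-.06,.07))],'post',[W.proj(P(0,0,z)).round(1).tolist() for z in(.016,.1,.2)])
ax=np.append(np.array([np.cos(h),np.sin(h)])*np.cos(.4363),np.sin(.4363));L=P(-.08,0,.27)
print('lens',W.proj(L),'edges',[W.proj(L+.02*np.array([-np.sin(h),np.cos(h),0])*s).round(1).tolist() for s in(1,-1)],'head back',W.proj(L+.11*ax))
hs=cv2.cvtColor(w,cv2.COLOR_BGR2HSV)
g=cv2.cvtColor(w,cv2.COLOR_BGR2GRAY)
k=cv2.inRange(g,0,50);k[220:]=0;nn,l,st,ce=cv2.connectedComponentsWithStats(k)
for i in range(1,nn):
    if st[i][4]>40: ys,xs=np.nonzero(l==i);print('dark',st[i],ce[i].round(1),cv2.fitEllipse(cv2.convexHull(np.c_[xs,ys].astype(np.int32))))
m=cv2.inRange(hs,(0,0,20),(180,75,150));m[:, :240]=0;m[:,400:]=0;m[220:]=0
m=cv2.morphologyEx(m,cv2.MORPH_OPEN,np.ones((3,3)));cs,_=cv2.findContours(m,0,2)
for q in cs:
    if cv2.contourArea(q)>300: print('grey',cv2.boundingRect(q),cv2.approxPolyDP(cv2.convexHull(q),2,True)[:,0].tolist())
E
```

```text
time_s: 12.62
eef_pos: [0.4437, 0.013, 0.3142]
eef_rot: [-0.055, 0.897, 0.114, 0.424]
wrist_force: [-0.4, 0.7, 0.4]
opening: 0.998
grasp_force: 0.0
pred corners [[283.3, 127.4], [351.3, 127.5], [355.3, 173.9], [278.2, 173.7]] post [[317.0, 148.9], [316.6, 116.7], [316.1, 68.5]]
lens [314.7827367   56.58862446] edges [[297.6, 56.8], [332.0, 56.7]] head back [315.65780333  -7.93978608]
dark [297  26  30  18 230] [306.9  32.9] ((307.3351745605469, 33.392822265625), (14.569137573242188, 37.73870849609375), 72.19357299804688)
dark [296  45  32  19 170] [310.6  51.3] ((311.5052185058594, 54.61631774902344), (19.996267318725586, 33.2842903137207), 93.0279769897461)
grey (240, 21, 160, 156) [[289, 21], [333, 23], [399, 78], [399, 84], [351, 176], [290, 176], [278, 173], [240, 57]]
```

```bash
python3 jog.py '[[0,0,0,0,0,0,1],[0,0,0,0,0,0,1],[0,0,0,0,0,0,1],[0,0,0,0,0,0,1]]'; python3 - <<'E'
from h import *
from bench import ctrl
p=ctrl.camera_params('wrist');w=ctrl.camera('wrist');cv2.imwrite('pics/wrist7.png',w);np.savez('pics/wrist7.npz',**p)
W=Cam(p,True);c=np.array([.7683,.1017]);h=.247
P=lambda x,y,z:np.array([c[0]+x*np.cos(h)-y*np.sin(h),c[1]+x*np.sin(h)+y*np.cos(h),z])
print('pred corners',[np.round(W.proj(P(x,y,.016)),1).tolist() for x,y in((.06,.07),(.06,-.07),(-.06,-.07),(-.06,.07))],'post',[W.proj(P(0,0,z)).round(1).tolist() for z in(.016,.1,.2)])
u=np.array([np.cos(h),np.sin(h),0]);v=np.array([-np.sin(h),np.cos(h),0]);ax=u*np.cos(.4363)+[0,0,np.sin(.4363)];L=P(-.08,0,.27);n=np.cross(ax,v)
q=[W.proj(L+.02*(np.cos(a)*v+np.sin(a)*n)) for a in np.arange(0,6.28,.1)]
print('lens',W.proj(L),'bbox',np.min(q,0),np.max(q,0))
g=cv2.cvtColor(w,cv2.COLOR_BGR2GRAY)
print('rows @cols 290..340 step2');
for r in range(14,80,4): print(r,g[r,290:340:2].tolist())
for col in(290,300,340,348): print('col',col,[(i+105,int(x)) for i,x in enumerate(np.diff(g[105:195,col].astype(int))) if abs(x)>7])
for r in(140,150,160,168): print('row',r,[(i+265,int(x)) for i,x in enumerate(np.diff(g[r,265:370].astype(int))) if abs(x)>6])
for r in(85,95,105): print('post',r,g[r,304:330].tolist())
E
```

```text
time_s: 13.18
eef_pos: [0.4435, 0.0126, 0.3129]
eef_rot: [-0.056, 0.897, 0.112, 0.424]
wrist_force: [-0.1, -0.5, 0.2]
opening: 0.996
grasp_force: 0.0
pred corners [[283.0, 126.9], [351.2, 126.8], [355.2, 173.2], [278.0, 173.2]] post [[316.8, 148.3], [316.4, 116.0], [315.7, 67.7]]
lens [314.22224289  55.5446135 ] bbox [296.95563959  45.80144943] [331.50318178  64.45366034]
rows @cols 290..340 step2
14 [157, 191, 198, 199, 199, 201, 203, 201, 202, 201, 201, 200, 201, 201, 201, 200, 201, 200, 199, 199, 202, 206, 202, 122, 87]
18 [159, 181, 185, 183, 184, 181, 180, 182, 183, 183, 182, 183, 183, 184, 182, 179, 180, 180, 177, 184, 188, 198, 201, 116, 88]
22 [109, 117, 125, 124, 123, 119, 122, 121, 121, 118, 113, 114, 117, 120, 118, 115, 118, 118, 122, 121, 122, 143, 158, 112, 96]
26 [99, 98, 102, 98, 93, 69, 47, 52, 49, 47, 48, 46, 45, 45, 49, 50, 56, 81, 98, 93, 100, 123, 147, 108, 94]
30 [100, 96, 100, 76, 41, 41, 43, 51, 50, 50, 52, 53, 47, 50, 46, 52, 50, 48, 51, 91, 102, 130, 148, 101, 88]
34 [101, 98, 95, 55, 42, 46, 41, 48, 53, 51, 50, 50, 51, 50, 53, 53, 50, 50, 49, 67, 102, 128, 1
[... 1980 characters left out ...]
[(265, -7), (278, -8), (280, 10), (281, 8), (299, -7), (307, -8), (308, -7), (311, 10), (314, 7), (315, 11), (316, 10), (319, -15), (320, -11), (354, 10)]
row 160 [(270, -13), (271, -19), (279, 13), (350, 9), (351, 10), (355, 7)]
row 168 [(269, -14), (270, -13), (271, -12), (278, 16), (361, 7)]
post 85 [135, 135, 134, 134, 127, 110, 90, 85, 88, 91, 100, 107, 118, 129, 139, 143, 145, 141, 138, 139, 138, 139, 138, 137, 137, 138]
post 95 [137, 135, 137, 134, 133, 111, 98, 88, 88, 88, 99, 110, 118, 130, 138, 143, 144, 137, 137, 136, 135, 137, 136, 135, 135, 135]
post 105 [127, 130, 131, 128, 129, 121, 100, 89, 93, 88, 93, 105, 116, 129, 139, 144, 143, 132, 132, 132, 133, 132, 131, 133, 133, 135]
```

The base edges match the prediction within 1 px, with rows 127 and 173. The lens circle is centred at column 311.6 against 314.2 predicted, so I'll set the camera at (0.769, 0.1027) with heading 0.227. Back to the ring.

```bash
python3 - <<'E'
from h import *
from bench import ctrl
o=ctrl.get_obs();print(go(o,[.468,-.2415,.22],down(-.244)))
E
```

```text
(array([-0.096 ,  0.2526,  0.0277]), array([-0.2231, -0.8636,  0.4606]))
```

```bash
python3 jog.py '[[-0.096,0.2526,0.0277,-0.2231,-0.8636,0.4606,1],[-0.096,0.2526,0.0277,-0.2231,-0.8636,0.4606,1],[-0.096,0.2526,0.0277,-0.2231,-0.8636,0.4606,1],[-0.096,0.2526,0.0277,-0.2231,-0.8636,0.4606,1],[-0.096,0.2526,0.0277,-0.2231,-0.8636,0.4606,1],[-0.096,0.2526,0.0277,-0.2231,-0.8636,0.4606,1],[-0.096,0.2526,0.0277,-0.2231,-0.8636,0.4606,1],[-0.096,0.2526,0.0277,-0.2231,-0.8636,0.4606,1],[-0.096,0.2526,0.0277,-0.2231,-0.8636,0.4606,1],[-0.096,0.2526,0.0277,-0.2231,-0.8636,0.4606,1]]'; python3 jog.py '[[0,0,0,0,0,0,1],[0,0,0,0,0,0,1],[0,0,0,0,0,0,1]]'; cat > ring.py <<'E'
from h import *
from bench import ctrl
o=ctrl.get_obs();p=ctrl.camera_params('wrist');w=ctrl.camera('wrist');cv2.imwrite('pics/wrist8.png',w)
W=Cam(p,True)
c0=W.proj([.4703,-.2415,.071]);print('pred rim c',c0)
x0,y0=(c0-40).astype(int);x1,y1=(c0+40).astype(int)
m=cv2.inRange(cv2.cvtColor(w,cv2.COLOR_BGR2HSV),(0,0,170),(180,45,255));k=np.zeros_like(m);k[y0:y1,x0:x1]=m[y0:y1,x0:x1]
n,l,st,ce=cv2.connectedComponentsWithStats(k);i=1+np.argmax(st[1:,4]);ys,xs=np.nonzero(l==i)
e=cv2.fitEllipse(cv2.convexHull(np.c_[xs,ys].astype(np.int32)));print(st[i],e)
r=W.plane(e[0],.071);print('ring',r)
for h,s,v in((0,170,80),):
    for st,ce,l in blobs(w,(0,170,80),(7,255,255),6):
        if abs(ce[0]-c0[0])<40 and abs(ce[1]-c0[1])<60:
            s=W.plane(ce,.055);print('stone',st,ce,s,'head',np.arctan2(*(s-r)[1::-1]))
print(o['eef_pos'],go(o,[*r[:2],.037],down(-.244)))
E
python3 ring.py
```

```text
time_s: 14.48
eef_pos: [0.4677, -0.2415, 0.2205]
eef_rot: [0.0, 0.993, -0.122, 0.001]
wrist_force: [-0.6, -0.3, -0.2]
opening: 1.0
grasp_force: 0.0
time_s: 14.85
eef_pos: [0.468, -0.2415, 0.22]
eef_rot: [0.0, 0.993, -0.122, 0.0]
wrist_force: [0.7, -1.4, 0.5]
opening: 0.999
grasp_force: 0.0
pred rim c [318.37761736 179.0813829 ]
[294 155  48  47 678] ((317.99945068359375, 178.2406463623047), (45.6950798034668, 49.23307418823242), 43.55945587158203)
ring [ 0.47120241 -0.24134888  0.071     ]
stone [313 145  11   4  29] [317.82758621 147.06896552] [ 0.49840006 -0.24793501  0.055     ] head -0.23758444207409504
[ 0.46802555 -0.24148571  0.2199995 ] (array([ 0.003 , -0.0009,  0.183 ]), array([ 0.0001, -0.0002,  0.0001]))
```

```bash
python3 jog.py '[[0.0025,-0.001,0.05,0,0,0,1],[0.0025,-0.001,0.1,0,0,0,1],[0.0025,-0.001,0.14,0,0,0,1],[0.0025,-0.001,0.165,0,0,0,1],[0.0025,-0.001,0.178,0,0,0,1],[0.0025,-0.001,0.182,0,0,0,1],[0.0025,-0.001,0.182,0,0,0,1],[0.0025,-0.001,0.182,0,0,0,1]]'; python3 jog.py '[[0,0,0,0,0,0,0.7],[0,0,0,0,0,0,0.6],[0,0,0,0,0,0,0],[0,0,0,0,0,0,0],[0,0,0,0,0,0,0],[0,0,0,0,0,0,0]]'
```

```text
time_s: 15.9
eef_pos: [0.4715, -0.2417, 0.0391]
eef_rot: [0.001, 0.993, -0.122, 0.001]
wrist_force: [-0.2, 0.1, -0.3]
opening: 0.999
grasp_force: 0.0
time_s: 16.65
eef_pos: [0.4709, -0.2413, 0.0387]
eef_rot: [0.0, 0.993, -0.122, 0.0]
wrist_force: [-1.2, 2.3, 5.4]
opening: 0.524
grasp_force: 60.4
```

```bash
python3 jog.py '[[0,0,-0.01,0,0,0,0],[0,0,-0.03,0,0,0,0],[0,0,-0.06,0,0,0,0],[0,0,-0.1,0,0,0,0],[0,0,-0.15,0,0,0,0],[0,0,-0.2,0,0,0,0],[0,0,-0.2,0,0,0,0],[0,0,-0.2,0,0,0,0],[0,0,-0.2,0,0,0,0]]'; cat > stone.py <<'E'
from h import *
from bench import ctrl
o=ctrl.get_obs();p=ctrl.camera_params('wrist');w=ctrl.camera('wrist');cv2.imwrite('pics/wrist9.png',w)
W=Cam(p,True);R=Rq(o['eef_rot'])
for dx in(-.002,0,.002):print(dx,'pred stone',W.proj(o['eef_pos']+R.apply([dx+.033,0,-.0143])),'collar-base',W.proj(o['eef_pos']+R.apply([dx+.023,0,-.0143])))
for st,ce,l in blobs(w,(0,170,80),(7,255,255),6):
    if abs(ce[0]-319)<60: print('red',st,ce)
for st,ce,l in blobs(w,(18,120,80),(30,255,255),20):
    if abs(ce[0]-319)<60: print('brass',st,ce)
m=cv2.inRange(cv2.cvtColor(w,cv2.COLOR_BGR2HSV),(0,0,170),(180,45,255));n,l,st,ce=cv2.connectedComponentsWithStats(m)
for i in range(1,n):
    if st[i][4]>60 and abs(ce[i][0]-319)<80: print('white',st[i],ce[i])
print('pred rim l/r/far/near',[W.proj(o['eef_pos']+R.apply([x,y,.0037-.036])).round(1).tolist() for x,y in((0,.023),(0,-.023),(.023,0),(-.023,0))])
E
python3 stone.py; python3 - <<'E'
from h import *
from bench import ctrl
o=ctrl.get_obs();h=.227;f=focus([.769,.1027],h);R=toolR(h);X=R.as_matrix()[:,0]
tcp=f-R.apply([.033,0,-.0143]);print('focus',f,'tcp',tcp)
q=tcp-.12*np.array([np.cos(h),np.sin(h),0]);q[2]+=.04;print('retreat',q,go(o,q,R),np.linalg.norm(q-o['eef_pos']))
E
```

```text
time_s: 17.77
eef_pos: [0.4697, -0.2404, 0.2361]
eef_rot: [-0.001, 0.993, -0.122, -0.001]
wrist_force: [0.4, -0.2, -0.8]
opening: 0.531
grasp_force: 61.4
-0.002 pred stone [319.344072   209.31070603] collar-base [319.33636573 230.32247167]
0 pred stone [319.34546418 204.97251393] collar-base [319.33799853 226.21343265]
0.002 pred stone [319.34680118 200.59127628] collar-base [319.33958789 222.05699603]
red [305 208  31  16 356] [320.3988764 216.25     ]
brass [297 214  45  24 598] [318.85117057 228.63712375]
white [344   0  36   6 154] [361.7987013    1.90909091]
white [ 268  222   98   64 1497] [329.38209753 251.02137609]
pred rim l/r/far/near [[373.2, 291.3], [265.6, 291.4], [319.4, 244.4], [319.4, 331.7]]
focus [0.60238684 0.06421551 0.228     ] tcp [0.57913435 0.05884462 0.2010934 ]
retreat [0.46221284 0.03183796 0.2410934 ] (array([-0.0732, -0.2624, -0.0044]), array([ 0.1007,  0.4308, -0.464 ])) 0.2724437011423142
```

```bash
python3 jog.py '[[-0.0732,-0.2624,-0.0044,0.1007,0.4308,-0.464,0],[-0.0732,-0.2624,-0.0044,0.1007,0.4308,-0.464,0],[-0.0732,-0.2624,-0.0044,0.1007,0.4308,-0.464,0],[-0.0732,-0.2624,-0.0044,0.1007,0.4308,-0.464,0],[-0.0732,-0.2624,-0.0044,0.1007,0.4308,-0.464,0],[-0.0732,-0.2624,-0.0044,0.1007,0.4308,-0.464,0],[-0.0732,-0.2624,-0.0044,0.1007,0.4308,-0.464,0],[-0.0732,-0.2624,-0.0044,0.1007,0.4308,-0.464,0],[-0.0732,-0.2624,-0.0044,0.1007,0.4308,-0.464,0]]'; python3 jog.py '[[0,0,0,0,0,0,0],[0,0,0,0,0,0,0],[0,0,0,0,0,0,0]]'; cat > fin.py <<'E'
from h import *
from bench import ctrl
o=ctrl.get_obs();h=.227;f=focus([.769,.1027],h);R=toolR(h)
tcp=f-R.apply([.032,0,-.0143]);print(o['eef_pos'],tcp,go(o,tcp,R),o['grasp_force'],o['opening'])
E
python3 fin.py; python3 stone.py
```

```text
time_s: 18.95
eef_pos: [0.4632, 0.0303, 0.2421]
eef_rot: [-0.023, 0.97, 0.11, 0.216]
wrist_force: [-0.5, 0.3, -2.1]
opening: 0.527
grasp_force: 61.8
time_s: 19.32
eef_pos: [0.4631, 0.0311, 0.2424]
eef_rot: [-0.023, 0.97, 0.111, 0.216]
wrist_force: [0.2, -0.7, -1.6]
opening: 0.525
grasp_force: 61.8
[0.46305395 0.03110192 0.24237411] [0.58001741 0.05904859 0.20151601] (array([ 0.0915, -0.001 ,  0.088 ]), array([ 0.0025, -0.0021,  0.0012])) 61.76524043083191 0.5246776757740399
-0.002 pred stone [319.6745919  207.71952741] collar-base [319.65675123 228.78107885]
0 pred stone [319.67794544 203.37273107] collar-base [319.66044887 224.66126946]
0.002 pred stone [319.68121786 198.98340202] collar-base [319.66408579 220.49444251]
red [308 208  28  16 334] [321.2754491  216.07784431]
brass [365 189   9   8  21] [369.14285714 192.47619048]
brass [298 214  44  24 588] [319.28571429 228.57482993]
white [ 270  222   97   57 1533] [330.68166993 249.80821918]
pred rim l/r/far/near [[373.5, 289.8], [265.9, 289.9], [319.8, 242.6], [319.7, 330.4]]
```

```bash
python3 jog.py '[[0.02,0,0.02,0,0,0,0],[0.04,0,0.04,0,0,0,0],[0.06,0,0.06,0,0,0,0],[0.076,0,0.075,0.001,-0.001,0.001,0],[0.086,-0.001,0.084,0.002,-0.002,0.001,0],[0.092,-0.001,0.088,0.002,-0.002,0.001,0],[0.092,-0.001,0.088,0.002,-0.002,0.001,0],[0.092,-0.001,0.088,0.002,-0.002,0.001,0],[0.092,-0.001,0.088,0.002,-0.002,0.001,0],[0.092,-0.001,0.088,0.002,-0.002,0.001,0]]'; python3 fin.py; python3 stone.py; python3 - <<'E'
from h import *
from bench import ctrl
f=focus([.769,.1027],.227)
cs=[]
for n in('side','top'):
    p=ctrl.camera_params(n);w=ctrl.camera(n);cv2.imwrite(f'pics/{n}9.png',w);C=Cam(p);u=C.proj(f);print(n,'focus px',u,'lens px',C.proj(lens([.769,.1027],.227)))
    for st,ce,l in blobs(w,(0,130,60),(8,255,255),2):
        if np.hypot(*(ce-u))<25: print('red',st,ce)
    for st,ce,l in blobs(w,(45,110,60),(75,255,255),60): print('green',st,ce.round(1))
E
```

```text
time_s: 20.62
eef_pos: [0.5803, 0.0591, 0.202]
eef_rot: [-0.024, 0.97, 0.111, 0.215]
wrist_force: [0.3, -0.2, -1.8]
opening: 0.528
grasp_force: 61.7
[0.58027736 0.05908008 0.20201071] [0.58001741 0.05904859 0.20151601] (array([-0.0004, -0.    ,  0.0003]), array([ 0.0007, -0.0005,  0.0002])) 61.74089312553406 0.5281283616202255
-0.002 pred stone [319.66538044 207.75918343] collar-base [319.64788973 228.81873527]
0 pred stone [319.66866542 203.41277281] collar-base [319.65151658 224.69933309]
0.002 pred stone [319.6718699  199.02382317] collar-base [319.65508306 220.53291034]
red [303 208  33  16 396] [319.23484848 215.92929293]
brass [272 160   9  11  23] [276.2173913  165.52173913]
brass [294 214  49  23 606] [318.81188119 228.29867987]
white [ 270  222   97   55 1591] [329.97737272 249.36077938]
pred rim l/r/far/near [[373.5, 289.9], [265.8, 289.9], [319.8, 242.7], [319.6, 330.4]]
side focus px [295.49670144 147.24488845] lens px [325.73504973 124.48403569]
red [294 146   2   3   5] [294.6 146.8]
green [234 118   8  16  76] [237.3 125.8]
green [229 134  23  23 272] [240.6 147.6]
top focus px [268.27057282 210.57924415] lens px [259.94624802 178.45992484]
red [268 211   3   2   5] [269.2 211.6]
green [ 34 217  27  19 329] [ 48.  225.5]
green [184 240  24  19 248] [196.6 249.3]
```

The stone is on the focus point in both fixed views: side red at (294.6,146.8) against focus (295.5,147.2), top (269.2,211.6) against (268.3,210.6). The plug is still home. I'll hold still, then hand in.

```bash
python3 jog.py '[[0,0,0,0,0,0,0],[0,0,0,0,0,0,0],[0,0,0,0,0,0,0],[0,0,0,0,0,0,0]]'; python3 fin.py; python3 -c "
from bench import ctrl
print(max(abs(ctrl.get_obs()['dq'])));print(ctrl.hand_in())"
```

```text
time_s: 21.28
eef_pos: [0.5804, 0.0592, 0.2017]
eef_rot: [-0.024, 0.97, 0.111, 0.215]
wrist_force: [0.3, -0.2, -2.0]
opening: 0.526
grasp_force: 61.7
[0.58037868 0.05921643 0.20169595] [0.58001741 0.05904859 0.20151601] (array([-0.0004,  0.0001, -0.    ]), array([ 0.0004, -0.    ,  0.0003])) 61.74042105674744 0.5262732464078953
0.0011777832359310364
the job is handed in; nothing more can be done
None
```

I handed the job in at 21.3 s: the green plug is home in its green stand and released, and the ring is held still with its stone within about 1 px of the focus point in both fixed views; the hand-in returned no verdict.

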